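# Shorten the bench magnifier's telescoping boom by one hole

## Task

The bench magnifier reaches out too far: shorten its telescoping boom by exactly one hole, so that the lens stands over the ring on the steel block. Press the sprung brass button in and ease the inner tube into the blue one until the button slips under the wall, then let go of the button and push on by the end plate until it snaps out through the next hole. Be gentle with the magnifier, use no more force than it needs, and leave the ring, the block and the other things on the bench where they are.

Things in the scene. Friction and masses are not known exactly. Their poses are not given: they have to be found in the camera images.
- stand: Bench magnifier stand, fixed to the bench: dark round base 110 mm across, steel post, clamp block on top (36 mm square, top at 184 mm) with a black knob on its +y side, and a level blue outer tube, 24 mm square, its flat top 177 mm above the bench. Origin: centre of the base's underside. x axis: along the tube, outward to the lens; z up.
- tube_mouth (a point): Middle of the upper edge of the blue tube's open end, 140 mm out from the stand's origin, height 177 mm; does not move. The tube's top wall is 2 mm thick and has three round 11 mm holes at 129, 111 and 93 mm out (18 mm apart).
- boom (a joint): How far the bright inner tube (19 mm square, carries button, end plate and lens) has slid into the blue tube, m. 0: button in the outermost hole (start); 0.018: in the next hole; 0.036: in the last. The button has 1 mm of play either way in a hole and, when out, locks the tube both ways. The tube itself slides with about 2 N.
- button (a joint): How far the brass button is pushed down, m. 0: out; 0.0055: dome flush with the blue tube's top; about 0.0075: tucked under its wall. Spring: 1.5 N out, 3.2 N flush, 3.8 N tucked. Held flush, it slips under the wall when the inner tube is pushed with about 10 N; left 1 mm proud it takes over 20 N, left prouder it stays locked. Held down under the next hole it goes past it.
- button_top (a point): Top of the brass button's round dome (9 mm across), on the tube's centre line; moves with the button and the inner tube. When out it is 182.5 mm above the bench, 5.5 mm above the tube. The tube is smooth and slippery (friction about 0.3). A fingertip wider than the button meets the tube's top when the dome is flush.
- end_plate_face (a point): Point on the outer, flat face (away from the stand) of the dark upright end plate on the inner tube, on the centre line, height 189 mm. Plate: 8 mm thick, 34 mm wide, round top at 205 mm; the face looks along the stand's +x and is free above 170 mm (the lens neck is below). It is 58 mm farther out than the button's centre, so two fingers can span both. Pushed along the stand's -x it slides in.
- lens (a point): Centre of the round lens in its black rim (94 mm across, 11 mm thick), level, 113.5 mm above the bench, 108 mm farther out than the end plate's outer face and fixed to it by a bent steel neck.
- work_block: Polished steel block 75 x 75 x 18 mm, loose on the bench, under the place where the lens will be when the boom is one hole shorter. Origin: centre of its underside.
- ring: Small bright metal ring blank, 21 mm across, 5 mm thick, lying loose in the middle of the steel block. Origin: centre of its underside.
- tape_roll: Roll of masking tape lying flat, 104 mm across, 25 mm high. Origin: centre of its underside. Bystander.
- soldering_board: Pale grey board 67 x 110 x 18 mm lying on the bench. Origin: centre of its underside. Bystander.
- tweezers: Dark tweezers, 134 mm long, lying on the bench. Origin: centre of the underside. Bystander.

How it is judged (in metres and radians):
On the way:
1. the button is pressed in and the inner tube eased off its first hole, the button tucked under the blue tube's wall between the two holes (value of joint boom between 0.0045 and 0.0135 m and value of joint button above 0.005 m), for 0.05 s.
At the end, for the whole second after the job is handed in: The boom is one hole shorter (slid in 18 mm, within 1.8 mm), the button has snapped fully out through that hole (within 1.5 mm), and the lens is over the ring on the block (centres within 25 mm seen from above), everything at rest (value of joint boom between 0.0162 and 0.0198 m and value of joint button below 0.0015 m and horizontal distance between lens and ring below 0.025 m and linear speed of ring below 0.02 m/s); the robot touches nothing.
It fails at once if the magnifier is pushed or squeezed with more than 28 N (contact force between any of the fingers, the arm and stand above 28 N).
It fails at once if the steel block or the ring on it is shifted by more than 8 mm (distance of any of work_block, ring from where it was at the start of the episode above 0.008 m).
It fails at once if the tape roll, the board or the tweezers are shifted by more than 15 mm (distance of any of tape_roll, soldering_board, tweezers from where it was at the start of the episode above 0.015 m).
It also fails if it takes over 35 s, if anything falls off the work surface, if the arm or the gripper's body presses on something with over 40 N, if the wrist force passes 120 N, or if a joint passes its speed limit or range.

## Robot

A 6-joint arm with a two-finger parallel gripper is mounted at the origin on a cart in front of the work surface, level with it; the furniture and walls round the work are solid. World frame = base frame: x ahead of the robot, y to its left, z up, the work surface at z = 0. Lengths are in mm, angles in rad, forces in N, time in s.
With the tool pointing down it reaches from about 350 to 875 mm from the base axis. Payload 4.2 kg.
Tool frame: the origin (TCP) lies on the mounting face of the last link; the fingertips stand 173 mm ahead of it and the grasp point (between the pads) lies 155 mm ahead of it (tcp_to_grasp is the distance from the TCP to the grasp point, in mm); z points along the fingers, y is the direction in which the jaws open and shut (so a half turn about z gives the same grasp; the last joint's range is limited). The gripper opens to 85 mm and grips with 20 to 120 N. Pads are 22 mm wide; open, the fingers measure 114 mm over their backs; the gripper's body (76 mm by 85 mm) begins 54 mm behind the grasp point. The pads swing forward as they close: fully open they stand 13 mm farther back than shut.
Start: joints at [1.433, 0.385, 0.008, 0, -1.194, -0.259], TCP at [241.51, 576.431, 404.712] pointing down, gripper open.
Joint ranges: [-3.14, 3.14], [-1.21, 2.06], [-1.07, 1.41], [-3.16, 2.05], [-2.99, -0.16], [-3.1, 3.1]. Speed limits (rad/s): [2.79, 2.79, 3.14, 3.14, 3.14, 3.14].

## Interface

Orientations are given as a unit quaternion [x, y, z, w].
In Python, from bench import * gives the robot as it stands. The module is installed in compiled form; this text tells all that it offers.
- The arm moves only by the tool apply_moves, never from a script. Its arguments are lists of equal length, an entry for each row: "fingers": the closure, from 0 (fully open) to 1 (shut); "dp": the shift along the world's x, y, z in cm, a list of three; "yaw": the turn about the world's z in degrees. A call has 1 to 10 rows; each row is the pose to reach, as a shift and turn from the pose measured when the call began; what a row does not reach only later rows make up. A row lasts 1/10 s, in which the tool goes at most 50 mm and 8.59 degrees, less where a joint would pass 70% of its speed; a pose out of reach is approached as far as the arm can. A call with a gripper value outside its range is refused whole. The fingers move at their own pace and stop on an object; the grip force is fixed at half the most. Time passes only in rows, so rows that repeat a pose let the fingers close. It gives the time, the measured TCP pose, the force and the opening at its end, in the units of the state.
- read_state(): the state, without advancing time (a new reading comes with each control period).
- get_image(name): name is "scene" or "top"; returns a dict with "color" (400x640x3 uint8, blue, green, red), "mtx" (3x3 intrinsics, pixels), "k1" (the pictures are not rectified: a ray, as slopes to the right and down, at radius r is drawn at 1 + k1 r^2 times it, then the intrinsics apply), "camera_from_world" (4x4, takes a point from world to camera coordinates). Camera axes: x right, y down, z forward; pixel columns grow to the right and rows downward; lengths in mm; the calibration is good to about 2 mm. A picture is of the moment at which its call begins. There is no depth.
- job_done(): hands the job in, once; it reports no verdict.
The state is a dict: "clock": time; "joints": joint angles; "joint_vel": joint speeds; "joint_efforts": joint torques, N m; "position": TCP position; "ee_rot": TCP orientation; "contact_force": force on the tool from outside, world axes, zero at the start; "wrist_torque": the same for the moment, N m; "gripper_width": finger opening in mm.
Only numpy, scipy, OpenCV 4.12 (cv2) and the standard library are available. Lean on these libraries where they do the work, as an engineer would, in place of code of your own. Each camera call takes 0.05 s, during which the arm holds its last target. There are 200 camera calls.

## Working session

There is one attempt and no reset: what is moved stays moved. The work goes in short steps, Python scripts to look and compute and a tool call to move; the robot and the scene stay as the last step left them, time stands still between calls to the robot, and variables do not carry over. Pictures are saved under pics/ and viewed, about 8 in all and at most 12, crops included, and the job is handed in when it is done.

Besides the shell and the picture viewer there is one more tool, called after "Call:" as name(argument=value, ...) on one line, values as JSON. apply_moves: Moves the arm, as the interface text tells. Its arguments: {"type":"object","properties":{"fingers":{"type":"array","items":{"type":"number"}},"dp":{"type":"array","items":{"type":"array","items":{"type":"number"}}},"yaw":{"type":"array","items":{"type":"number"}}},"required":["fingers","dp","yaw"]}

```bash
mkdir -p pics; ls; python3 - <<'E'
from bench import *
import cv2
print(read_state())
for n in("scene","top"):
    g=get_image(n);cv2.imwrite(f"pics/{n}0.png",g["color"]);print(n,g["mtx"],g["k1"],g["camera_from_world"])
E
```

```text
pics
{'clock': 0.0, 'joints': array([ 1.43259376e+00,  3.85544901e-01,  6.64357603e-03, -5.17696227e-04,
       -1.19402227e+00, -2.58615703e-01]), 'joint_vel': array([ 0.00238309, -0.00036792, -0.00091287,  0.00093351,  0.00063454,
        0.00164566]), 'joint_efforts': array([-9.46954460e-04, -3.92288840e+01,  1.88403922e+01,  4.18649286e+00,
       -4.63301971e-03,  1.03801221e-05]), 'position': array([241.4295147 , 576.26044567, 403.63239319]), 'ee_rot': array([ 9.80361984e-01, -1.97203428e-01, -1.76155201e-04,  1.07618222e-03]), 'contact_force': array([-0.11286284, -0.70580604, -0.4076063 ]), 'wrist_torque': array([-0.02919085,  0.04217147, -0.01902446]), 'gripper_width': 85.2371008946981}
scene [[419.2912939    0.         321.96206966]
 [  0.         419.2912939  197.60218267]
 [  0.           0.           1.        ]] -0.01711998876309041 [[ 8.28445038e-01 -5.59973140e-01  1.04355616e-02 -2.77584256e+02]
 [-3.03557234e-01 -4.64596367e-01 -8.31867310e-01  3.13790369e+02]
 [ 4.70671674e-01  6.85988555e-01 -5.54876453e-01  7.99771533e+02]
 [ 0.00000000e+00  0.00000000e+00  0.00000000e+00  1.00000000e+00]]
top [[401.68406469   0.         320.49464396]
 [  0.         401.68406469 196.48668157]
 [  0.           0.           1.        ]] -0.08714767176552052 [[-1.91549352e-03 -9.99846352e-01  1.74241993e-02  1.21522841e+02]
 [-9.96856364e-01  5.29064984e-04 -7.92282156e-02  4.68301265e+02]
 [ 7.92068238e-02 -1.75211851e-02 -9.96704212e-01  1.11273960e+03]
 [ 0.00000000e+00  0.00000000e+00  0.00000000e+00  1.00000000e+00]]
```

View pics/scene0.png

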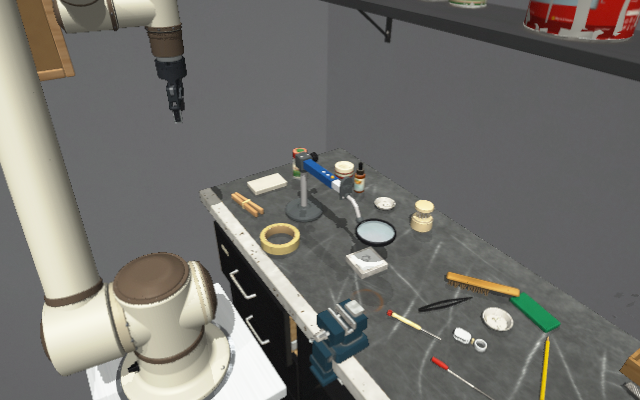

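View pics/top0.png

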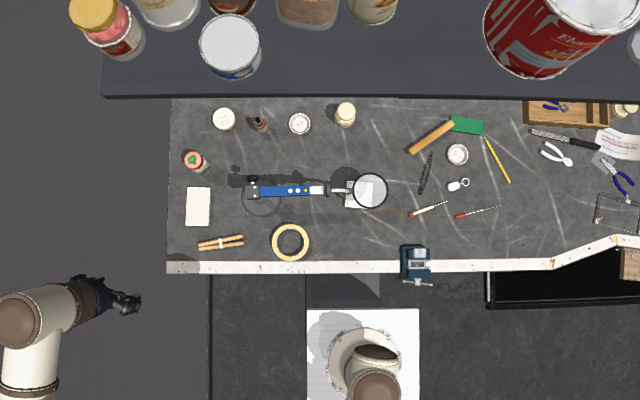

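The scene view shows the magnifier at (300-390, 150-240). In the top view it lies along row 190, columns 245-385, with the lens to the right (−y). Next I'll take close crops.

```bash
cat > h.py <<'E'
import numpy as np, cv2
from bench import *
def ray(g,u,v):
    K=g["mtx"];k=g["k1"]
    d=cv2.undistortPoints(np.array([[[u,v]]],float),K,np.array([k,0,0,0,0.]))[0,0]
    M=g["camera_from_world"];R=M[:3,:3]
    return -R.T@M[:3,3], R.T@np.array([d[0],d[1],1])
def onz(g,u,v,z):
    c,d=ray(g,u,v);return (c+d*(z-c[2])/d[2]).round(1)
def proj(g,P):
    p=g["camera_from_world"]@np.r_[P,1];return cv2.projectPoints(p[:3].reshape(1,1,3),np.zeros(3),np.zeros(3),g["mtx"],np.array([g["k1"],0,0,0,0.]))[0][0,0]
E
python3 - <<'E'
import cv2,numpy as np
a=cv2.imread("pics/top0.png")[160:225,235:395]; b=cv2.imread("pics/scene0.png")[140:285,270:420]
cv2.imwrite("pics/c1.png",cv2.resize(a,None,fx=5,fy=5,interpolation=cv2.INTER_CUBIC))
cv2.imwrite("pics/c2.png",cv2.resize(b,None,fx=4,fy=4,interpolation=cv2.INTER_CUBIC))
E
```

```text
(no output)
```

View pics/c1.png

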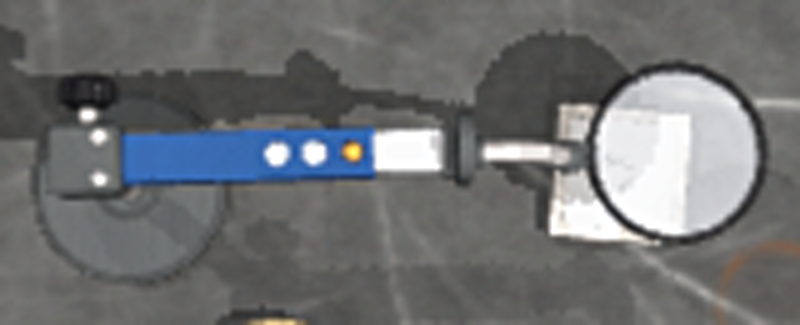

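View pics/c2.png

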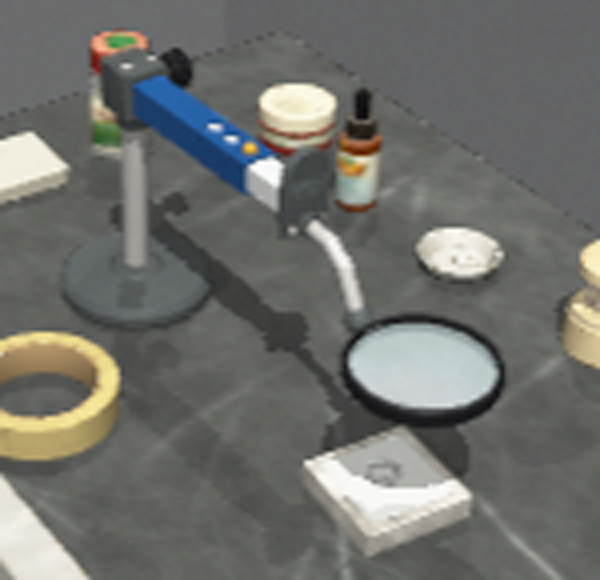

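The top crop (5×) shows the button at (352,152), holes at (314,153) and (277,153), the tube mouth at x≈375, the plate's outer face at x≈472, and the lens at (678,152). The scene crop (4×) shows the button at (249,148) and the ring at (383,470).

```bash
python3 - <<'E'
from h import *
g=get_image("top");s=get_image("scene")
def T(c,r,z): return onz(g,(c+.5)/5-.5+235,(r+.5)/5-.5+160,z)
def S(c,r,z): return onz(s,(c+.5)/4-.5+270,(r+.5)/4-.5+140,z)
for n,im in(("top",g),("scene",s)):
    h=cv2.cvtColor(im["color"],cv2.COLOR_BGR2HSV)
    m=np.zeros(h.shape[:2],np.uint8); 
    if n=="top": m[170:205,240:340]=1
    else: m[145:205,290:370]=1
    b=cv2.inRange(h,(100,120,60),(125,255,255))*m; o=cv2.inRange(h,(10,120,120),(28,255,255))*m
    if n=="scene": o[:,340:]=0
    v,u=np.nonzero(o);print(n,"button px",u.mean(),v.mean(),len(u),onz(im,u.mean(),v.mean(),181))
    if n=="top":
        v,u=np.nonzero(b)
        P=np.array([onz(im,a,c,177) for a,c in zip(u,v)])
        vx=cv2.fitLine(P[:,:2].astype(np.float32),cv2.DIST_L2,0,.01,.01).ravel();print("line",vx,"ang",np.degrees(np.arctan2(vx[1],vx[0])),P[:,1].min(),P[:,1].max())
print("holes",T(314,153,175),T(277,153,175),"mouth",T(375,153,177),"plate top",T(472,148,200),"lens",T(678,152,117))
print("button S",S(249,147,181),"ring S",S(383,470,21),"lens S",S(423,367,117))
print("base",T(132,190,0),S(135,280,0))
E
```

```text
top button px 305.0 190.0 8 [471.1 161.1 181. ]
line [ 2.2268079e-02 -9.9975204e-01  4.6912827e+02  2.1771402e+02] ang -88.72402 151.5 272.5
scene button px 323.875 169.625 8 [470.6 195.3 181. ]
holes [471.2 179.6 175. ] [471.2 197.5 175. ] mouth [471.  150.1 177. ] plate top [471.2 104.  200. ] lens [477.2  -5.5 117. ]
button S [468.4 157.3 181. ] ring S [473.4  16.   21. ] lens S [474.   -8.9 117. ]
base [466.7 290.5   0. ] [468.4 294.    0. ]
```

Call:
apply_moves(fingers=[0.39,0.39,0.39,0.39,0.39,0.39,0.39,0.39,0.39,0.39], dp=[[1,-2,2],[3,-6,3],[5,-10,3],[7.5,-14.5,3],[10,-19,3],[12,-23.5,3],[14,-28,3],[16.5,-32.5,3],[19,-37,3],[21,-41,3]], yaw=[2,5,8,11,14,17,20,22,24,24.4])

```text
clock: 1.2
position: [451.9, 164.4, 434.3]
ee_rot: [1.0, 0.015, 0.0, 0.0]
contact_force: [0.8, 0.1, 0.9]
gripper_width: 52.1
```

Call:
apply_moves(fingers=[0.39,0.39,0.39,0.39], dp=[[1,-2,-2],[1.95,-3.64,-3.9],[1.95,-3.64,-4.4],[1.95,-3.64,-4.4]], yaw=[0,0,0,0])

```text
clock: 1.6
position: [471.3, 127.7, 389.4]
ee_rot: [1.0, 0.015, -0.001, 0.001]
contact_force: [0.2, 0.0, -0.1]
gripper_width: 52.0
```

```bash
python3 - <<'E'
from h import *
st=read_state();print(st["position"],st["contact_force"],st["gripper_width"],st["joints"])
s=get_image("scene");g=get_image("top")
a=s["color"][110:230,280:400];b=g["color"][140:230,240:360]
a=cv2.resize(a,None,fx=5,fy=5,interpolation=cv2.INTER_CUBIC)[:,:400+200]
b=cv2.resize(b,(200*2-200,150)) if 0 else b
cv2.imwrite("pics/s1.png",a)
print(proj(s,[471,161,182.5]),proj(s,[471,103,189]))
E
```

```text
[471.33007232 127.70251106 389.42612765] [ 0.20758218  0.00023743 -0.06919895] 52.042624775493856 [ 0.59824933  0.1645862  -0.34105023  0.00117706 -1.06735534  1.00101024]
[331.87267346 174.90221557] [346.12974106 183.05216082]
```

View pics/s1.png

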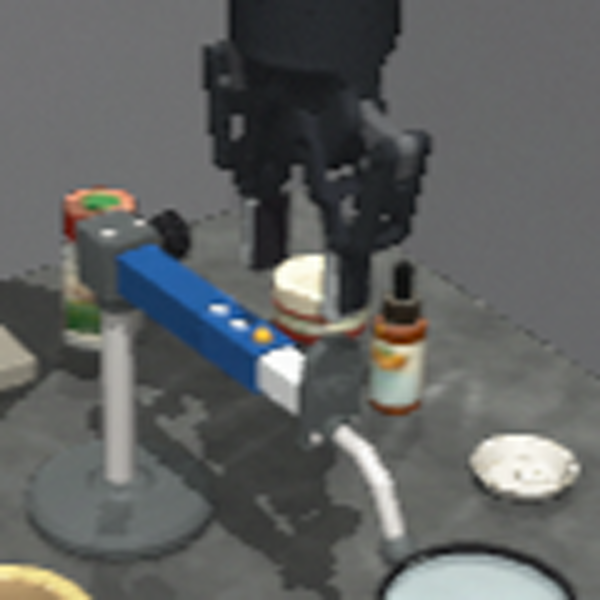

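The crop shows finger A's tip at (265,268), above and a little past the button at (263,334). Finger B's tip is at (347,315), just beyond the plate top at (335,340). I'll check this against the projections.

```bash
python3 - <<'E'
from h import *
s=get_image("scene");g=get_image("top")
for z in (205,212,218,224): print(z,proj(s,[471.3,161,z]),proj(s,[471.3,95,z]))
print(proj(s,[471,161,182.5]),"A seen 332.6 163.2  B seen 349 172.6")
print("plate edge",proj(s,[471,103,205]),proj(s,[471,111,205]),"seen top ~ 347.5,177.5")
cv2.imwrite("pics/t1.png",cv2.resize(g["color"][150:220,270:390],None,fx=6,fy=6,interpolation=cv2.INTER_CUBIC))
E
```

```text
205 [332.19137926 166.88442323] [348.59165217 178.66719011]
212 [332.26057412 164.36069801] [348.72968722 176.07247538]
218 [332.32029503 162.18217181] [348.84885574 173.83189417]
224 [332.38039901 159.98935127] [348.96881938 171.57588577]
[331.87267346 174.90221557] A seen 332.6 163.2  B seen 349 172.6
plate edge [346.42007871 177.21687986] [344.37475251 175.7466867 ] seen top ~ 347.5,177.5
```

View pics/t1.png

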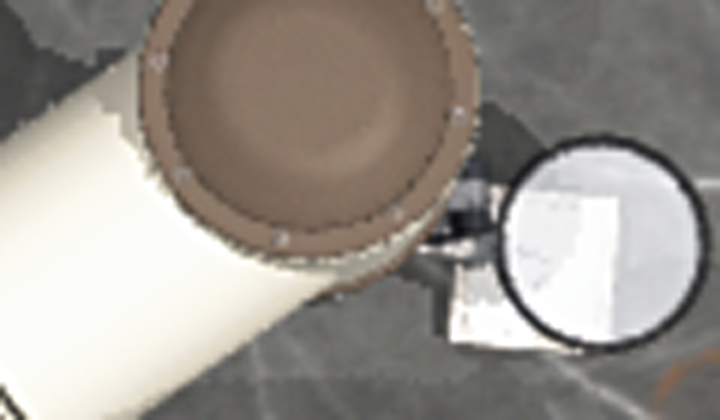

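Call:
apply_moves(fingers=[0.296,0.296,0.296,0.296,0.296,0.296,0.296], dp=[[0,-0.27,0],[0,-0.27,0],[0,-0.27,-0.8],[0,-0.27,-1.3],[0,-0.27,-1.8],[0,-0.27,-2.4],[0,-0.27,-2.4]], yaw=[0,0,0,0,0,0,0])

```text
clock: 2.5
position: [471.1, 126.0, 366.0]
ee_rot: [1.0, 0.016, 0.0, 0.001]
contact_force: [-0.1, -0.0, -0.0]
gripper_width: 60.2
```

```bash
python3 - <<'E'
from h import *
s=get_image("scene")
cv2.imwrite("pics/s2.png",cv2.resize(s["color"][140:200,300:370],None,fx=8,fy=8,interpolation=cv2.INTER_CUBIC))
st=read_state();print(st["contact_force"],st["position"],st["gripper_width"])
E
```

```text
[-0.06626494  0.05940568 -0.7999659 ] [471.30935943 126.08129835 366.59361002] 60.43875819941371
```

View pics/s2.png

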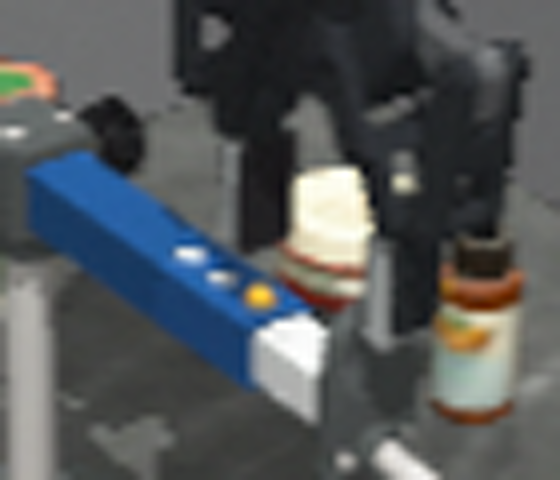

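The crop shows finger A at (265,245), straight above the button at (262,295). Finger B's tip is at (400,335), outside the plate and clear of it. I'll narrow the fingers, lower a bit and feel for the plate.

Call:
apply_moves(fingers=[0.365,0.365,0.365,0.365,0.365], dp=[[0,0.1,-0.3],[0,0.1,-0.8],[0,0.15,-0.8],[0,0.2,-0.8],[0,0.2,-0.8]], yaw=[0,0,0,0,0])

```text
clock: 3.05
position: [471.4, 128.2, 358.7]
ee_rot: [1.0, 0.016, 0.001, 0.0]
contact_force: [-0.6, -0.1, 1.0]
gripper_width: 54.4
```

Call:
apply_moves(fingers=[0.365,0.365,0.365], dp=[[0,0.05,0],[0,0.1,0],[0,0.1,0]], yaw=[0,0,0])

```text
clock: 3.35
position: [471.4, 129.0, 358.9]
ee_rot: [1.0, 0.016, 0.001, 0.001]
contact_force: [1.3, -1.8, 0.5]
gripper_width: 54.0
```

Call:
apply_moves(fingers=[0.365,0.365,0.365], dp=[[0,0.03,0],[0,0.06,0],[0,0.06,0]], yaw=[0,0,0])

```text
clock: 3.65
position: [471.4, 129.6, 358.9]
ee_rot: [1.0, 0.016, 0.001, 0.001]
contact_force: [0.6, -1.7, -0.7]
gripper_width: 54.5
```

Call:
apply_moves(fingers=[0.4,0.4,0.4,0.4,0.4,0.4], dp=[[0,-0.2,0],[0,-0.2,0],[0,-0.2,-0.2],[0,-0.2,-0.4],[0,-0.2,-0.5],[0,-0.2,-0.5]], yaw=[0,0,0,0,0,0])

```text
clock: 4.25
position: [471.4, 127.6, 353.6]
ee_rot: [1.0, 0.016, 0.001, 0.001]
contact_force: [-0.6, -0.8, -0.8]
gripper_width: 51.4
```

Call:
apply_moves(fingers=[0.4,0.4,0.4], dp=[[0,0,-0.1],[0,0,-0.2],[0,0,-0.2]], yaw=[0,0,0])

```text
clock: 4.55
position: [471.5, 127.7, 351.7]
ee_rot: [1.0, 0.016, 0.001, 0.001]
contact_force: [-0.9, 0.3, 1.5]
gripper_width: 51.4
```

Call:
apply_moves(fingers=[0.4,0.4,0.4], dp=[[0,0,-0.1],[0,0,-0.2],[0,0,-0.2]], yaw=[0,0,0])

```text
clock: 4.85
position: [471.5, 127.7, 349.8]
ee_rot: [1.0, 0.016, 0.001, 0.001]
contact_force: [-1.0, -0.0, 1.3]
gripper_width: 51.0
```

Call:
apply_moves(fingers=[0.4,0.4,0.4], dp=[[0,0,-0.05],[0,0,-0.1],[0,0,-0.1]], yaw=[0,0,0])

```text
clock: 5.15
position: [471.5, 127.7, 348.8]
ee_rot: [1.0, 0.016, 0.001, 0.001]
contact_force: [-0.2, 0.1, 2.3]
gripper_width: 51.3
```

Call:
apply_moves(fingers=[0.4,0.4,0.4], dp=[[0,0,-0.05],[0,0,-0.08],[0,0,-0.08]], yaw=[0,0,0])

```text
clock: 5.45
position: [471.5, 127.7, 348.0]
ee_rot: [1.0, 0.016, 0.001, 0.001]
contact_force: [-0.7, -0.1, 3.3]
gripper_width: 51.1
```

Call:
apply_moves(fingers=[0.4,0.4,0.4], dp=[[0,0,-0.04],[0,0,-0.06],[0,0,-0.06]], yaw=[0,0,0])

```text
clock: 5.75
position: [471.5, 127.7, 347.4]
ee_rot: [1.0, 0.016, 0.001, 0.001]
contact_force: [-0.7, 1.0, 2.4]
gripper_width: 51.2
```

Call:
apply_moves(fingers=[0.4,0.4,0.4], dp=[[0,0,-0.03],[0,0,-0.06],[0,0,-0.06]], yaw=[0,0,0])

```text
clock: 6.05
position: [471.5, 127.7, 347.2]
ee_rot: [1.0, 0.016, 0.001, 0.001]
contact_force: [-2.2, -0.2, 6.0]
gripper_width: 51.3
```

Call:
apply_moves(fingers=[0.4,0.4,0.4], dp=[[0,0,-0.03],[0,0,-0.05],[0,0,-0.05]], yaw=[0,0,0])

```text
clock: 6.35
position: [471.5, 127.7, 347.2]
ee_rot: [1.0, 0.016, 0.001, 0.001]
contact_force: [-2.5, -0.0, 5.7]
gripper_width: 51.4
```

Call:
apply_moves(fingers=[0.4,0.4,0.4,0.4], dp=[[0,0.05,-0.05],[0,0.1,-0.05],[0,0.15,-0.05],[0,0.15,-0.05]], yaw=[0,0,0,0])

```text
clock: 6.75
position: [471.5, 128.5, 347.2]
ee_rot: [1.0, 0.016, 0.001, 0.002]
contact_force: [-1.4, -3.1, 6.7]
gripper_width: 51.4
```

Call:
apply_moves(fingers=[0.4,0.4,0.4], dp=[[0,0.05,-0.05],[0,0.1,-0.05],[0,0.1,-0.05]], yaw=[0,0,0])

```text
clock: 7.05
position: [471.5, 128.9, 347.3]
ee_rot: [1.0, 0.017, 0.001, 0.003]
contact_force: [-0.8, -3.6, 7.2]
gripper_width: 51.2
```

Call:
apply_moves(fingers=[0.4,0.4,0.4], dp=[[0,0.1,-0.05],[0,0.2,-0.05],[0,0.2,-0.05]], yaw=[0,0,0])

```text
clock: 7.35
position: [471.5, 130.2, 347.4]
ee_rot: [1.0, 0.017, 0.001, 0.004]
contact_force: [-2.2, -3.6, 6.9]
gripper_width: 51.0
```

Call:
apply_moves(fingers=[0.4,0.4,0.4], dp=[[0,0.1,-0.05],[0,0.2,-0.05],[0,0.2,-0.05]], yaw=[0,0,0])

```text
clock: 7.65
position: [471.6, 131.4, 347.4]
ee_rot: [1.0, 0.017, 0.001, 0.005]
contact_force: [-1.0, -3.5, 6.7]
gripper_width: 51.0
```

Call:
apply_moves(fingers=[0.4,0.4,0.4], dp=[[0,0.1,-0.05],[0,0.2,-0.05],[0,0.2,-0.05]], yaw=[0,0,0])

```text
clock: 7.95
position: [471.7, 132.4, 347.5]
ee_rot: [1.0, 0.017, 0.001, 0.006]
contact_force: [-0.2, -5.0, 6.8]
gripper_width: 51.1
```

```bash
python3 - <<'E'
from h import *
s=get_image("scene")
cv2.imwrite("pics/s3.png",cv2.resize(s["color"][145:245,315:405],None,fx=6,fy=6,interpolation=cv2.INTER_CUBIC))
a=cv2.imread("pics/scene0.png")
# lens shift by phase correlation on a lens/neck patch, before vs now
A,B=[cv2.cvtColor(i,cv2.COLOR_BGR2GRAY).astype(np.float32)[205:250,350:402] for i in(a,s["color"])]
print("shift px",cv2.phaseCorrelate(A,B,cv2.createHanningWindow(A.shape[::-1],cv2.CV_32F)))
p=proj(s,[474,-6,113.5]);print("px per 10mm in",proj(s,[474,4,113.5])-p)
st=read_state();print(st["contact_force"],st["wrist_torque"],st["position"],st["ee_rot"],st["gripper_width"])
E
```

```text
shift px ((-0.8451023150210837, -0.27650234692587006), 1.0296149614907095)
px per 10mm in [-2.80988277 -2.26608907]
[-1.09699926 -6.08874189  6.58449861] [-1.43066489  0.15146553 -0.00681019] [471.64702709 132.38848156 347.43999141] [9.99841432e-01 1.67089131e-02 5.25431490e-04 6.13577222e-03] 50.9345032740689
```

View pics/s3.png

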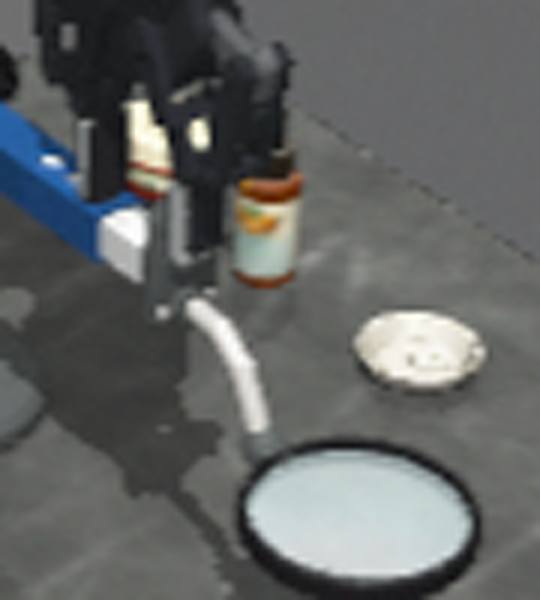

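Call:
apply_moves(fingers=[0.4,0.4,0.4,0.4,0.4], dp=[[0,0.2,-0.05],[0,0.25,-0.05],[0,0.3,-0.05],[0,0.35,-0.05],[0,0.35,-0.05]], yaw=[0,0,0,0,0])

```text
clock: 8.5
position: [471.7, 134.1, 347.5]
ee_rot: [1.0, 0.017, 0.0, 0.008]
contact_force: [-0.1, -8.1, 6.2]
gripper_width: 51.0
```

Call:
apply_moves(fingers=[0.4,0.4,0.4,0.4,0.4], dp=[[0,0.25,-0.06],[0,0.32,-0.06],[0,0.39,-0.06],[0,0.45,-0.06],[0,0.45,-0.06]], yaw=[0,0,0,0,0])

```text
clock: 9.0
position: [471.8, 137.0, 347.6]
ee_rot: [1.0, 0.016, -0.0, 0.01]
contact_force: [-1.2, -7.5, 7.3]
gripper_width: 51.5
```

```bash
cat >> h.py <<'E'
def glass(im):
    c=im[215:250,350:402]; h=cv2.cvtColor(c,cv2.COLOR_BGR2HSV)
    m=((h[...,2]>140)&(h[...,1]<70)).astype(np.uint8)
    k=max(cv2.findContours(m,0,1)[0],key=cv2.contourArea)
    (x,y),ax,_=cv2.fitEllipse(k);return np.array([x+350,y+215]),ax
def boom(s):
    """least-squares inward travel (mm) of the lens from its start, scene view"""
    a,_=glass(cv2.imread("pics/scene0.png"));b,ax=glass(s["color"])
    J=(proj(s,[474.3,14,116])-proj(s,[474,-6,116]))/20
    return (b-a)@J/(J@J), b-a, ax
E
python3 - <<'E'
from h import *
s=get_image("scene");print(boom(s))
st=read_state();print(st["contact_force"],st["position"])
E
```

```text
(np.float64(6.792175678315633), array([-1.97153473, -1.41132069]), (19.864898681640625, 35.68231201171875))
[-1.1125187  -6.43857459  6.70718588] [471.7525393  137.12826017 347.60185503]
```

Call:
apply_moves(fingers=[0.4,0.4,0.4,0.4], dp=[[0,0.2,-0.05],[0,0.35,-0.05],[0,0.4,-0.05],[0,0.4,-0.05]], yaw=[0,0,0,0])

```text
clock: 9.45
position: [471.8, 139.5, 347.8]
ee_rot: [1.0, 0.016, -0.001, 0.012]
contact_force: [1.3, -7.9, 7.0]
gripper_width: 51.1
```

```bash
python3 - <<'E'
from h import *
s=get_image("scene");print(boom(s))
E
```

```text
(np.float64(8.895179463496685), array([-2.49919891, -1.94839668]), (19.83761978149414, 35.639888763427734))
```

Call:
apply_moves(fingers=[0.4,0.4,0.4,0.4], dp=[[0,0,0.3],[0,0,0.7],[0,0,1.0],[0,0,1.0]], yaw=[0,0,0,0])

```text
clock: 9.9
position: [471.8, 139.6, 358.0]
ee_rot: [1.0, 0.016, -0.001, 0.012]
contact_force: [0.7, -1.8, 0.4]
gripper_width: 51.1
```

Call:
apply_moves(fingers=[0.4,0.4,0.4,0.4], dp=[[0,0.15,0],[0,0.3,0],[0,0.4,0],[0,0.4,0]], yaw=[0,0,0,0])

```text
clock: 10.3
position: [471.8, 143.7, 357.9]
ee_rot: [1.0, 0.016, -0.001, 0.012]
contact_force: [-0.2, -1.9, 1.6]
gripper_width: 51.3
```

```bash
python3 - <<'E'
from h import *
s=get_image("scene");print(boom(s))
E
```

```text
(np.float64(12.947863518830468), array([-3.6857605 , -2.77814388]), (19.687204360961914, 35.57466506958008))
```

Call:
apply_moves(fingers=[0.4,0.4,0.4,0.4,0.4,0.4,0.4], dp=[[0,0.1,0],[0,0.2,0],[0,0.3,0],[0,0.35,0],[0,0.4,0],[0,0.45,0],[0,0.45,0]], yaw=[0,0,0,0,0,0,0])

```text
clock: 11.05
position: [471.8, 148.4, 357.9]
ee_rot: [1.0, 0.016, -0.001, 0.012]
contact_force: [0.7, -0.5, -0.4]
gripper_width: 51.5
```

```bash
python3 - <<'E'
from h import *
s=get_image("scene");print(boom(s))
E
```

```text
(np.float64(17.75799350006885), array([-5.04703522, -3.81988144]), (19.569177627563477, 35.4659423828125))
```

Call:
apply_moves(fingers=[0.4,0.4,0.4,0.4], dp=[[0,0.04,0],[0,0.08,0],[0,0.1,0],[0,0.1,0]], yaw=[0,0,0,0])

```text
clock: 11.5
position: [471.8, 149.2, 357.9]
ee_rot: [1.0, 0.016, -0.001, 0.012]
contact_force: [0.1, -2.0, -0.4]
gripper_width: 51.2
```

Call:
apply_moves(fingers=[0.4,0.4,0.25,0.25,0.25,0.25,0.25,0.25,0.25,0.25], dp=[[0,-0.4,0],[0,-0.6,0],[0,-0.6,0],[0,-0.6,1],[0,-0.6,3],[0,-0.6,6],[0,-0.6,10],[0,-0.6,14],[0,-0.6,18],[0,-0.6,18]], yaw=[0,0,0,0,0,0,0,0,0,0])

```text
clock: 12.5
position: [471.8, 142.9, 545.2]
ee_rot: [1.0, 0.016, 0.005, 0.01]
contact_force: [0.3, -0.1, -0.8]
gripper_width: 64.4
```

```bash
python3 - <<'E'
from h import *
s=get_image("scene");print(boom(s))
cv2.imwrite("pics/s4.png",cv2.resize(s["color"][145:285,285:405],None,fx=4,fy=4,interpolation=cv2.INTER_CUBIC))
cv2.imwrite("pics/s5.png",cv2.resize(s["color"][155:200,310:365],None,fx=12,fy=12,interpolation=cv2.INTER_CUBIC))
st=read_state();print(st["contact_force"],st["position"])
E
```

```text
(np.float64(18.34114980363793), array([-5.18691254, -3.97660255]), (19.65577507019043, 35.4263916015625))
[-0.3036514   0.95061023 -0.96778295] [471.5320458  142.98704545 541.80472334]
```

View pics/s5.png

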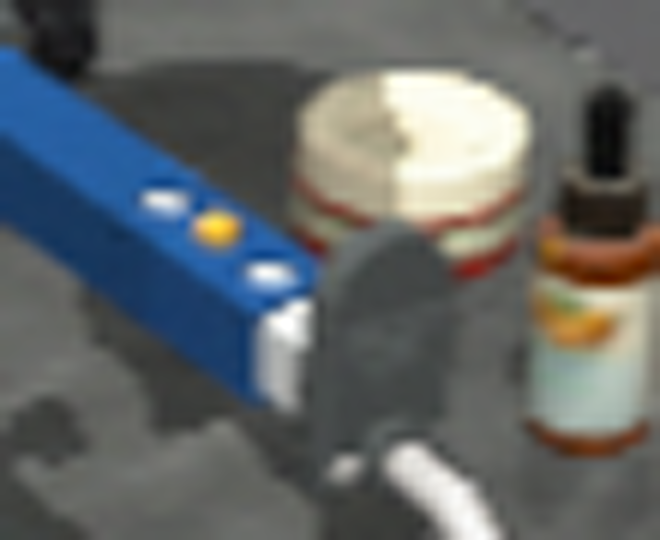

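View pics/s4.png

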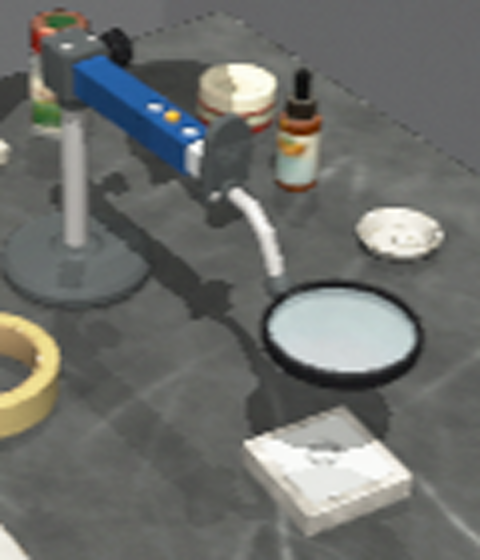

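Close up, the brass dome stands proud in the middle hole at (217,228), with an empty hole on each side. The wider crop shows the lens moved in and the block and ring undisturbed.

```bash
python3 - <<'E'
from bench import *
job_done(); s=read_state(); print(s["clock"],s["contact_force"],abs(s["joint_vel"]).max())
E
```

```text
the job is handed in; nothing more can be done
the job is handed in; nothing more can be done
```

The boom is one hole shorter, and I handed the job in about 12.5 s into the 35 s allowed. I got no verdict back.

**What I did:** One finger held the button flush while the other pushed the end plate. When the button slipped under the wall, I lifted off it at about 9 mm of travel. I then pushed the plate gently until the button came out at the second hole, and backed the gripper up and clear.

**Last checks:**
- **Boom travel:** the lens shift in the scene camera gives about 18.3 mm. The target is 18 mm, within 1.8 mm.
- **Button:** the close-up shows the brass dome standing proud in the middle hole, with empty holes on both sides. I judged how far out it is by eye and did not measure it.
- **Lens over ring:** I did not measure this again at the end. The starting positions put the lens about 4 mm from the ring after an 18 mm slide, and the limit is 25 mm.
- **Forces:** the highest readings were about 8 N along the tube and about 7 N downward. I only saw values at the end of each move, so short peaks in between could have been higher.
- **Other things on the bench:** the block, ring and tape roll look unmoved in the picture. I did not look at the board or tweezers again, but the gripper stayed well above the bench.

**Disagreements:** the first hand-read button position differed by about 4 mm between the two cameras. I settled it by touching the plate with the finger. The tool also tilted about 1.4° while pushing, so I measured travel from the lens in the image instead of from the arm position.

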